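# Set the flip tags on the salvage bin rack

## Robot

A 6-joint arm with a two-finger parallel gripper is mounted at the origin on the work surface; the furniture and walls round the work are solid. World frame = base frame: x ahead of the robot, y to its left, z up, the work surface at z = 0. Lengths are in m, angles in rad, forces in N, time in s.
With the tool pointing down it reaches from about 0.425 to 1.125 m from the base axis. Payload 14.9 kg.
Tool frame: the origin (TCP) lies midway between the tips of the shut fingers; the grasp point (between the pads) lies 19 mm behind it; z points along the fingers, y is the direction in which the jaws open and shut (so a half turn about z gives the same grasp; the last joint's range is limited). The gripper opens to 91 mm and grips with 3 to 60 N. Pads are 32 mm wide; open, the fingers measure 118 mm over their backs; the gripper's body (76 mm by 178 mm) begins 60 mm behind the grasp point.
Start: joints at [1.301, 0.379, 1.734, -0, 1.028, -0.033], TCP at [0.164, 0.68, 0.214] pointing down, gripper open.
Joint ranges: [-2.77, 2.77], [-0.74, 2.19], [0, 2.66], [-1.06, 4.2], [0.31, 2.87], [-3.08, 3.08]. Speed limits (rad/s): [1.89, 1.89, 2.39, 3.14, 3.14, 3.14].

## Interface

Orientations are given as a 3x3 rotation matrix whose columns are the frame's x, y, z axes.
In Python, from cell import telemetry, optics, ctrl gives the robot as it stands. The module is installed in compiled form; this text tells all that it offers.
- The arm moves only by the tool drive_tool, never from a script. Its argument "targets" is one flat list of numbers, 5 for each row, row after row: the shift along the world's x, y, z in units of 30 mm (1.0 is 30 mm), then the turn about the world's z in units of 6 degrees (1.0 is 6 degrees), then the opening, from -1 (shut) to 1 (fully open). A call has 1 to 8 rows; each row is the pose to reach, as a shift and turn from the pose commanded when the call began; what a row does not reach only later rows make up. A row lasts 1/8 s, in which the tool goes at most 62.5 mm and 10.7 degrees, less where a joint would pass 70% of its speed; a pose out of reach is approached as far as the arm can. A call with a gripper value outside its range is refused whole. The fingers move at their own pace and stop on an object; the grip force is fixed at half the most. Time passes only in rows, so rows that repeat a pose let the fingers close. It gives the time, the measured TCP pose, the force and the opening at its end, in the units of the state.
- telemetry.get_state(): the state, without advancing time (a new reading comes with each control period).
- optics.snapshot(name): name is "side" or "top"; returns a dict with "color" (480x640x3 uint8, blue, green, red), "fx", "fy", "cx", "cy" (pixels), "R" (3x3) and "t" (3): a world point X has camera coordinates R X + t. Camera axes: x right, y down, z forward; pixel columns grow to the right and rows downward; lengths in m; the calibration is good to about 2 mm. A picture is of the moment at which its call begins. There is no depth.
- ctrl.close_job(): hands the job in, once; it reports no verdict.
The state is a dict: "time": time; "q": joint angles; "dq": joint speeds; "tau": joint torques, N m; "position": TCP position; "ee_rot": TCP orientation; "wrist_force": force on the tool from outside, world axes, zero at the start; "ft_torque": the same for the moment, N m; "opening": opening from 0.0 (shut) to 1.0 (fully open).
Only numpy, scipy, OpenCV 4.12 (cv2) and the standard library are available. Lean on these libraries where they do the work, as an engineer would, in place of code of your own. Each camera call takes 0.05 s, during which the arm holds its last target.

## Task

Each parts bin in the rack has a flip tag on the rail behind it, and some tags are out of date. With a fingertip, gently push the wrong tags over, so that every full bin has its tag tipped right back, away from the robot, showing the disc, and a bin with next to nothing in it has its tag tipped fully forward, showing the bar. Only push tags: do not pick up or shift the bins, nor the marker before the rack and the small screwdriver behind it.

Things in the scene. Friction and masses are not known exactly. Their poses are not given: they have to be found in the camera images.
- bin_full_a: grey open-front parts bin, 100 x 66 x 45 mm (low 22 mm front wall towards the robot, 45 mm rear wall), standing loose in one of the four bays of the rack; origin: centre of its underside, x from its front to its rear. Which bay it stands in varies. FULL: heaped to the rim with small screws.
- bin_full_b: blue open-front parts bin, 100 x 66 x 45 mm (low 22 mm front wall towards the robot, 45 mm rear wall), standing loose in one of the four bays of the rack; origin: centre of its underside, x from its front to its rear. Which bay it stands in varies. FULL: heaped to the rim with brass standoffs.
- bin_full_c: grey open-front parts bin, 100 x 66 x 45 mm (low 22 mm front wall towards the robot, 45 mm rear wall), standing loose in one of the four bays of the rack; origin: centre of its underside, x from its front to its rear. Which bay it stands in varies. FULL: packed with two layers of small heat sinks, rising to 60 mm above the table.
- bin_few: dark blue open-front parts bin, 100 x 66 x 45 mm (low 22 mm front wall towards the robot, 45 mm rear wall), standing loose in one of the four bays of the rack; origin: centre of its underside, x from its front to its rear. Which bay it stands in varies. NOT full: only four loose screws on its floor.
- rack: fixed grey sheet-steel bin rack, 150 (x) x 352 (y) mm, four bays side by side 84 mm apart along its y, bin floor 6 mm above the table; along the back, 47 mm behind its centre (+x of the rack), runs an aluminium tag rail, top 74 mm above the table. Origin: centre of its underside; x points from the bins' fronts to the tag rail (away from the robot, yaw within 0.09 rad), z up.
- tag_a_hinge (a point): middle of the hinge axis of one flip tag, 84 mm above the table, along the rack's y. It belongs to the bin straight before it (bin origin about 64 mm from the hinge, towards the rack's -x); which bay varies. At a stop the tag's free edge is 29 mm above the axis and 41 mm before or behind it, open below, so a fingertip can get under it; but for the tags nothing on the rack stands more than 5 mm above the axis.
- flap_a (a joint): angle of that tag, a 46 x 50 x 3 mm, 45 g smooth, slippery metal plate on a free hinge: 0 upright; +0.96 rad fully tipped back, away from the robot, showing the raised disc (full); -0.96 rad fully tipped forward over its bin, showing the raised bar (not full). Under 1 N at the edge turns it; past upright it falls on to the other stop by itself.
- tag_b_hinge (a point): middle of the hinge axis of one flip tag, 84 mm above the table, along the rack's y. It belongs to the bin straight before it (bin origin about 64 mm from the hinge, towards the rack's -x); which bay varies. At a stop the tag's free edge is 29 mm above the axis and 41 mm before or behind it, open below, so a fingertip can get under it; but for the tags nothing on the rack stands more than 5 mm above the axis.
- flap_b (a joint): angle of that tag, a 46 x 50 x 3 mm, 45 g smooth, slippery metal plate on a free hinge: 0 upright; +0.96 rad fully tipped back, away from the robot, showing the raised disc (full); -0.96 rad fully tipped forward over its bin, showing the raised bar (not full). Under 1 N at the edge turns it; past upright it falls on to the other stop by itself.
- tag_c_hinge (a point): middle of the hinge axis of one flip tag, 84 mm above the table, along the rack's y. It belongs to the bin straight before it (bin origin about 64 mm from the hinge, towards the rack's -x); which bay varies. At a stop the tag's free edge is 29 mm above the axis and 41 mm before or behind it, open below, so a fingertip can get under it; but for the tags nothing on the rack stands more than 5 mm above the axis.
- flap_c (a joint): angle of that tag, a 46 x 50 x 3 mm, 45 g smooth, slippery metal plate on a free hinge: 0 upright; +0.96 rad fully tipped back, away from the robot, showing the raised disc (full); -0.96 rad fully tipped forward over its bin, showing the raised bar (not full). Under 1 N at the edge turns it; past upright it falls on to the other stop by itself.
- tag_d_hinge (a point): middle of the hinge axis of one flip tag, 84 mm above the table, along the rack's y. It belongs to the bin straight before it (bin origin about 64 mm from the hinge, towards the rack's -x); which bay varies. At a stop the tag's free edge is 29 mm above the axis and 41 mm before or behind it, open below, so a fingertip can get under it; but for the tags nothing on the rack stands more than 5 mm above the axis.
- flap_d (a joint): angle of that tag, a 46 x 50 x 3 mm, 45 g smooth, slippery metal plate on a free hinge: 0 upright; +0.96 rad fully tipped back, away from the robot, showing the raised disc (full); -0.96 rad fully tipped forward over its bin, showing the raised bar (not full). Under 1 N at the edge turns it; past upright it falls on to the other stop by itself.
- black_marker: white and black marker, 135 mm long, lying before the rack, loose on the table; origin: centre of its underside. To be left alone.
- small_driver: small screwdriver, 135 mm long, behind the rack, loose on the table; origin: centre of its underside. To be left alone.

How it is judged:
By the outcome, as a careful person would: the job done as asked, in the order asked, and still so for the second after the job is handed in, with the robot touching nothing.
It also fails if it takes over 54 s, if anything falls off the work surface, if the arm or the gripper's body presses on something with over 40 N, if the wrist force passes 120 N, or if a joint passes its speed limit or range.

## Working session

There is one attempt and no reset: what is moved stays moved. The work goes in short steps, Python scripts to look and compute and a tool call to move; the robot and the scene stay as the last step left them, time stands still between calls to the robot, and variables do not carry over. Pictures are saved under pics/ and viewed, and the job is handed in when it is done.

Besides the shell and the picture viewer there is one more tool, called after ">>>" as a command line: name --argument value ..., lists and objects as JSON in quotes. drive_tool: Moves the arm, as the interface text tells. Its arguments: {"type":"object","properties":{"targets":{"type":"array","items":{"type":"number"}}},"required":["targets"]}

```bash
mkdir -p pics; python3 - <<'E'
from cell import telemetry, optics
import cv2,numpy as np
s=telemetry.get_state();print(s['time'],s['position'],s['ee_rot'],s['opening'])
for n in('top','side'):
    d=optics.snapshot(n);cv2.imwrite(f'pics/{n}0.png',d['color'])
    np.savez(f'{n}cam.npz',**{k:d[k] for k in('fx','fy','cx','cy','R','t')})
    print(n,d['fx'],d['cx'],d['cy'],np.array(d['R']).round(3).tolist(),np.array(d['t']).round(3), (-np.array(d['R']).T@d['t']).round(3))
E
```

```text
0.0 [0.16410424 0.68006815 0.2132676 ] [[-9.72082068e-01  2.34640893e-01 -3.23733360e-04]
 [ 2.34641108e-01  9.72081477e-01 -1.07315383e-03]
 [ 6.28894284e-05 -1.11915475e-03 -9.99999372e-01]] 1.0008561770632725
top 567.9944414220729 318.48107349575474 242.25745056109284 [[0.014, -1.0, 0.007], [-0.99, -0.014, -0.14], [0.14, -0.005, -0.99]] [-0.125  0.49   0.85 ] [ 0.368 -0.114  0.911]
side 605.1283308956174 316.5090171511542 242.55771759880707 [[-0.964, -0.266, 0.02], [-0.158, 0.508, -0.846], [0.215, -0.819, -0.532]] [0.41  0.204 0.69 ] [0.279 0.571 0.532]
```

View pics/top0.png

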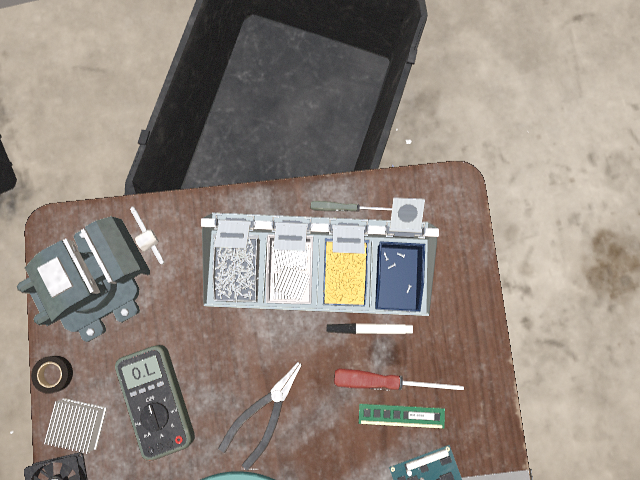

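View pics/side0.png

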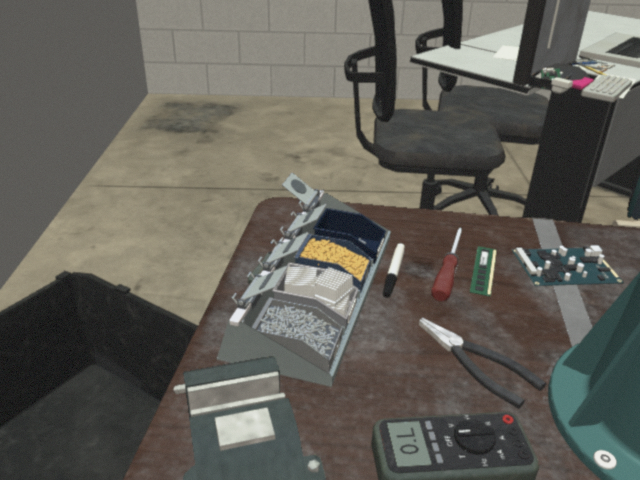

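```bash
python3 - <<'E'
import cv2
a=cv2.imread('pics/top0.png')[190:325,190:450];cv2.imwrite('pics/t0z.png',cv2.resize(a,None,fx=3,fy=3,interpolation=2))
a=cv2.imread('pics/side0.png')[165:395,210:400];cv2.imwrite('pics/s0z.png',cv2.resize(a,None,fx=2.6,fy=2.6,interpolation=2))
E
```

```text
(no output)
```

View pics/t0z.png

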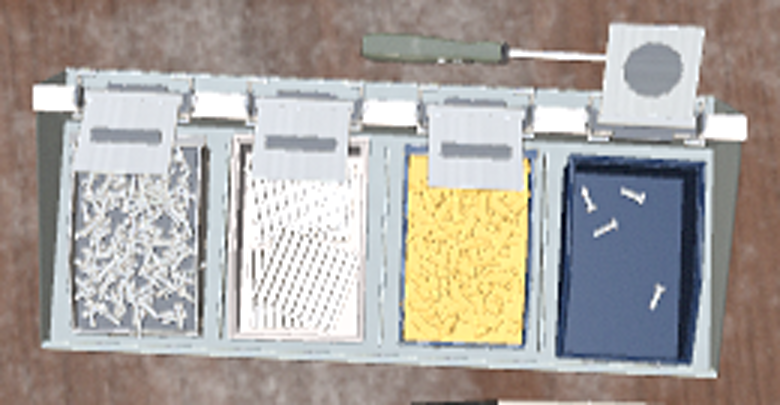

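View pics/s0z.png

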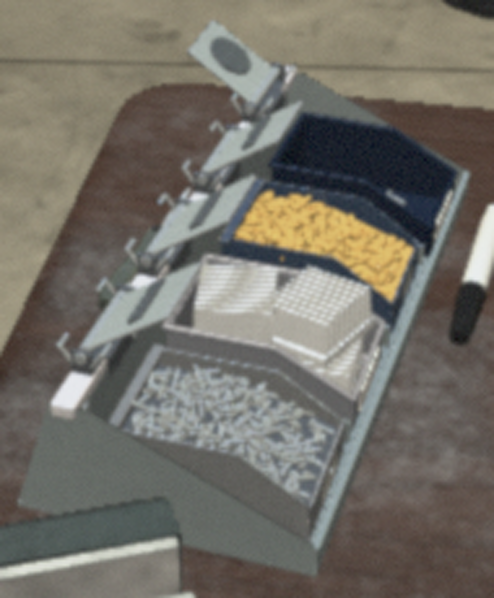

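```bash
cat >h.py <<'E'
import numpy as np
def cam(n): return dict(np.load(f'{n}cam.npz'))
def proj(c,X):
    p=np.atleast_2d(X)@c['R'].T+c['t'];return np.c_[c['fx']*p[:,0]/p[:,2]+c['cx'],c['fy']*p[:,1]/p[:,2]+c['cy']]
def pts(p,L):
    L=np.array(L,float);c,s=np.cos(p[2]),np.sin(p[2]);return np.c_[p[0]+c*L[:,0]-s*L[:,1],p[1]+s*L[:,0]+c*L[:,1],L[:,2]]
E
python3 - <<'E'
from h import *
from scipy.optimize import least_squares
import cv2
px=np.array([(74,169),(172,176),(254,178),(345,185),(427,187),(522,190),(611,23),(705,28)])/3.+190
L=[]
for k,s in((126,-1),(42,-1),(-42,-1),(-126,1)):
    for d in(23,-23): L.append((s*.041,(k+d)/1000,.113))
t=cam('top');sd=cam('side')
r=least_squares(lambda p:(proj(t,pts(p,L))-px).ravel(),[.6,0,0]);print(r.x,r.fun.round(1))
p=r.x; np.save('pose.npy',p)
print(pts(p,[(0,k/1000,.084) for k in(126,42,-42,-126)]).round(4).tolist())
for n,c in(('top',t),('side',sd)):
    im=cv2.imread(f'pics/{n}0.png');im=cv2.resize(im,None,fx=3,fy=3,interpolation=2)
    H=[(0,k/1000+d,.084) for k in(126,42,-42,-126) for d in (-.023,.023)]
    for q in proj(c,pts(p,L)): cv2.circle(im,tuple(int(v*3+1) for v in q),4,(0,0,255),1)
    for q in proj(c,pts(p,H)): cv2.circle(im,tuple(int(v*3+1) for v in q),4,(0,255,0),1)
    im=im[570:975,570:1350] if n=='top' else im[490:1090,600:1200]
    cv2.imwrite(f'pics/{n}fit.png',im)
E
```

```text
[ 0.50839553 -0.12007944 -0.02947014] [-0.5  0.6 -0.7 -0.3 -1.2  0.2  0.9 -0.8  0.4 -0.3  1.1  0.2 -0.3  0.4
  0.3  0.1]
[[0.5121, 0.0059, 0.084], [0.5096, -0.0781, 0.084], [0.5072, -0.1621, 0.084], [0.5047, -0.246, 0.084]]
```

View pics/topfit.png

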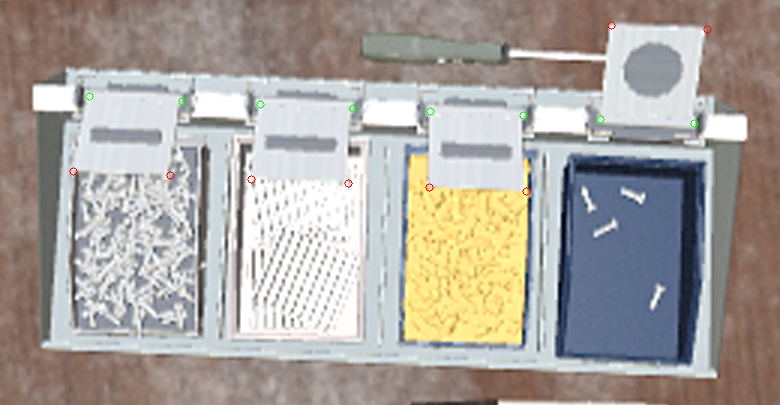

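View pics/sidefit.png

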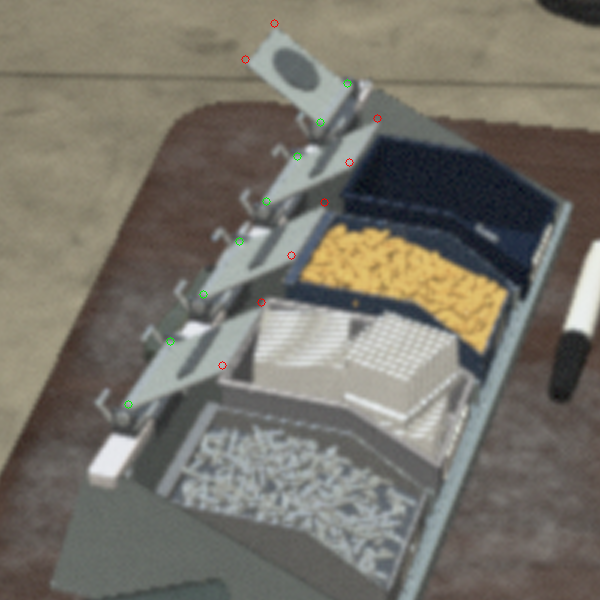

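>>> drive_tool --targets '[1,-1.6,0.5,0.5,-1,2,-3.3,1,1,-1,3,-5,1,1.5,-1,4,-6.6,1,2,-1,5,-8.3,1,2,-1,6,-10,1,2,-1,7,-11.7,1,2,-1,8,-13.4,1,2,-1]'

```text
time: 1.1
position: [0.4048, 0.2767, 0.244]
ee_rot: [[-1.0, 0.027, 0.0], [0.027, 1.0, 0.0], [-0.0, 0.0, -1.0]]
wrist_force: [0.3, 0.5, -0.2]
opening: 0.152
```

>>> drive_tool --targets '[0.2,-1.9,0,0,-1,0.4,-3.8,0,0,-1,0.6,-5.7,0,0,-1,0.8,-7.5,0,0,-1,1,-9,0,0,-1,1,-9,0,0,-1,1,-9,-1,0,-1,1,-9,-1,0,-1]'

```text
time: 2.1
position: [0.4328, 0.0091, 0.2125]
ee_rot: [[-1.0, 0.027, -0.004], [0.027, 1.0, 0.0], [0.004, 0.0, -1.0]]
wrist_force: [-0.0, 0.5, 0.4]
opening: 0.004
```

```bash
cat >snap.py <<'E'
import sys,cv2
from cell import optics,telemetry
k=sys.argv[1]
a=optics.snapshot('top')['color'][170:350,170:470];b=optics.snapshot('side')['color'][125:395,190:460]
a=cv2.resize(a,(500,300),interpolation=2);b=cv2.resize(b,(300,300),interpolation=2)
cv2.imwrite(f'pics/{k}.png',cv2.hconcat([a,b]))
s=telemetry.get_state();print(s['time'],s['position'],s['wrist_force'])
E
python3 snap.py a1
```

```text
2.2 [0.43416096 0.00905559 0.21430267] [-0.69501665 -0.4393847   0.22881109]
```

View pics/a1.png

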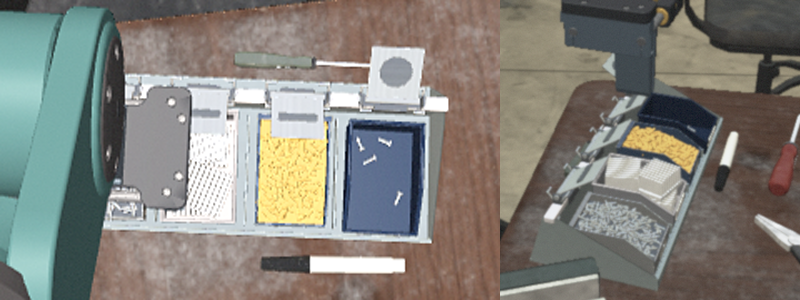

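>>> drive_tool --targets '[0,0,-1.5,0,-1,0,0,-2.8,0,-1,0,0,-3.8,0,-1,0,0,-3.8,0,-1,0.3,0,-3.8,0,-1,0.5,0,-3.8,0,-1,0.6,0,-3.8,0,-1,0.7,0,-3.8,0,-1]'

```text
time: 3.2
position: [0.4555, 0.0085, 0.1003]
ee_rot: [[-1.0, 0.027, 0.0], [0.027, 1.0, -0.0], [-0.0, -0.0, -1.0]]
wrist_force: [-0.0, 0.2, -0.2]
opening: 0.005
```

```bash
python3 snap.py a2
```

```text
3.3 [0.45554442 0.00845868 0.10011089] [-0.30979118  0.04501065 -0.6693818 ]
```

View pics/a2.png

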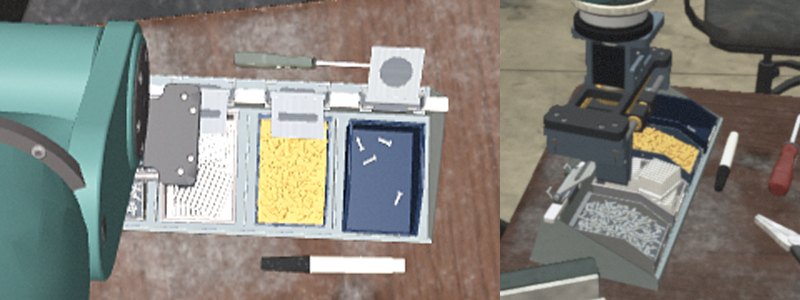

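```bash
python3 - <<'E'
from h import *
import cv2
from cell import optics
im=optics.snapshot('side')['color'].copy();
q=proj(cam('side'),[[.4555,.0085,.1],[.4555,.0085,.18]]);print(q)
im=cv2.resize(im,None,fx=3,fy=3,interpolation=2)
for v in q: cv2.circle(im,tuple(int(a*3) for a in v),5,(0,0,255),2)
cv2.imwrite('pics/a3.png',im[370:970,570:1370])
E
```

```text
[[292.61913888 285.68810757]
 [292.55804682 228.60886053]]
```

View pics/a3.png

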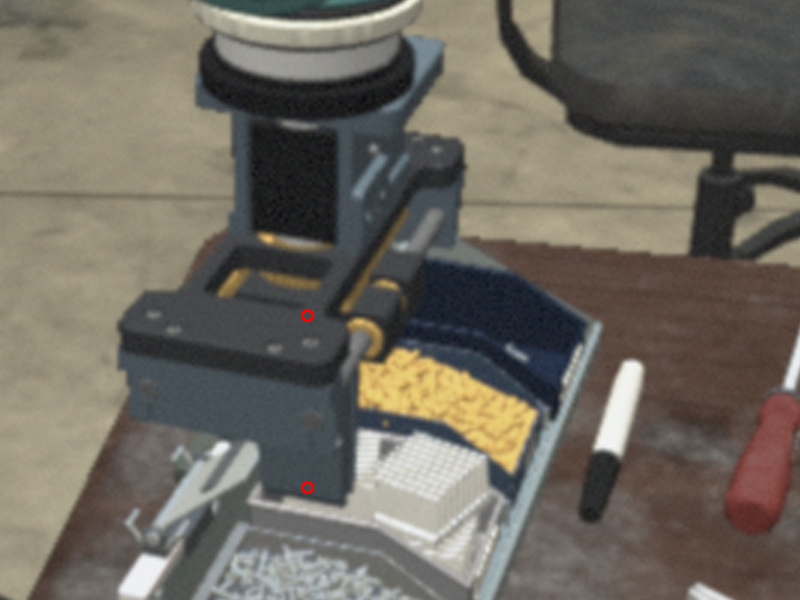

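>>> drive_tool --targets '[0.2,0,0,0,-1,0.4,0,0,0,-1,0.6,0,0,0,-1,0.8,0,0,0,-1,1,0,0,0,-1,1.2,0,0,0,-1,1.4,0,0,0,-1,1.6,0,0,0,-1]'

```text
time: 4.35
position: [0.5036, 0.0085, 0.0999]
ee_rot: [[-1.0, 0.027, -0.0], [0.027, 1.0, -0.0], [0.0, -0.0, -1.0]]
wrist_force: [0.6, -0.2, 0.3]
opening: 0.006
```

```bash
python3 snap.py a4
```

```text
4.45 [0.50394854 0.00846553 0.10002576] [ 0.01374237  0.5011972  -0.1840742 ]
```

View pics/a4.png

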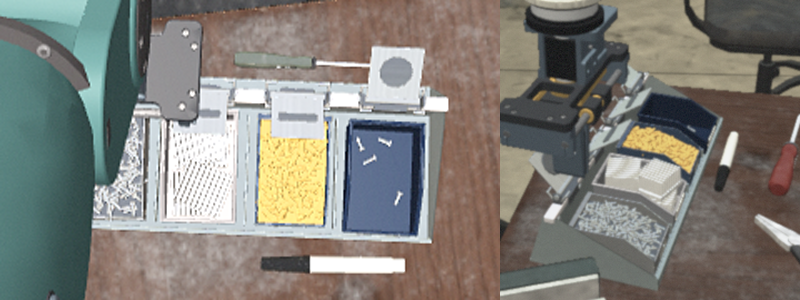

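>>> drive_tool --targets '[0.1,0,0,0,-1,0.1,0,0,0,-1,-0.7,0,0.2,0,-1,-1.5,0,0.4,0,-1,-2.3,0,0.6,0,-1,-2.3,0,0.6,0,-1]'

```text
time: 5.2
position: [0.4333, 0.0085, 0.1182]
ee_rot: [[-1.0, 0.027, 0.0], [0.027, 1.0, -0.0], [-0.0, -0.0, -1.0]]
wrist_force: [0.3, 0.1, 0.2]
opening: 0.003
```

```bash
python3 snap.py a5
```

```text
5.3 [0.43504183 0.0084622  0.11817164] [0.37750592 0.24529322 0.42171585]
```

View pics/a5.png

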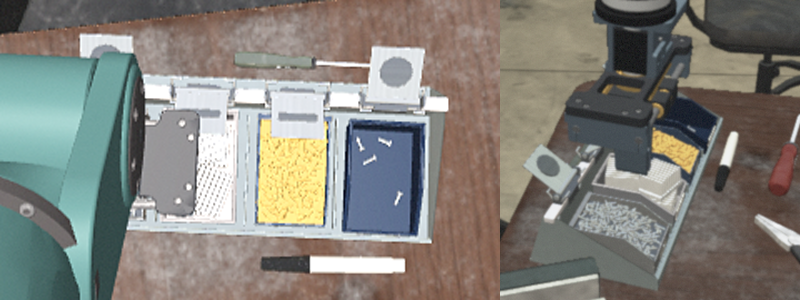

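>>> drive_tool --targets '[0,-1.5,0,0,-1,0,-2.9,0,0,-1,0,-2.9,-0.6,0,-1,0.3,-2.9,-0.6,0,-1,0.6,-2.9,-0.6,0,-1,0.8,-2.9,-0.6,0,-1,1.0,-2.9,-0.6,0,-1,1.2,-2.9,-0.6,0,-1]'

```text
time: 6.3
position: [0.4708, -0.0784, 0.1001]
ee_rot: [[-1.0, 0.027, 0.0], [0.027, 1.0, -0.0], [-0.0, -0.0, -1.0]]
wrist_force: [0.2, 0.2, 0.8]
opening: 0.003
```

>>> drive_tool --targets '[0.2,0,0,0,-1,0.4,0,0,0,-1,0.6,0,0,0,-1,0.8,0,0,0,-1,1.0,0,0,0,-1,1.1,0,0,0,-1,1.1,0,0,0,-1,1.1,0,0,0,-1]'

```text
time: 7.3
position: [0.5031, -0.0785, 0.0999]
ee_rot: [[-1.0, 0.027, -0.0], [0.027, 1.0, 0.0], [0.0, 0.0, -1.0]]
wrist_force: [1.0, -0.4, -0.3]
opening: 0.004
```

>>> drive_tool --targets '[-0.8,0,0.2,0,-1,-1.6,0,0.4,0,-1,-2.3,0,0.6,0,-1,-2.3,0,0.6,0,-1]'

```text
time: 7.8
position: [0.4334, -0.0785, 0.1182]
ee_rot: [[-1.0, 0.028, 0.0], [0.028, 1.0, -0.0], [-0.0, -0.0, -1.0]]
wrist_force: [0.4, 0.1, 0.3]
opening: 0.005
```

```bash
python3 snap.py a6
```

```text
7.9 [ 0.43491094 -0.07865075  0.11813099] [ 0.26429979 -0.02393462 -0.13919876]
```

View pics/a6.png

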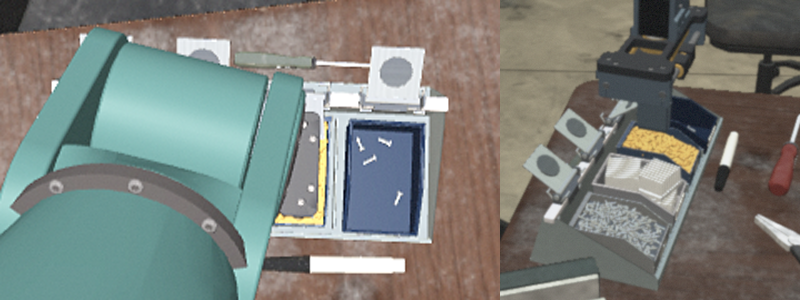

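>>> drive_tool --targets '[0,-1.5,0,0,-1,0,-2.8,0,0,-1,0,-2.8,-0.6,0,-1,0.3,-2.8,-0.6,0,-1,0.6,-2.8,-0.6,0,-1,0.8,-2.8,-0.6,0,-1,1.0,-2.8,-0.6,0,-1,1.2,-2.8,-0.6,0,-1]'

```text
time: 8.9
position: [0.4708, -0.1624, 0.1002]
ee_rot: [[-1.0, 0.027, 0.0], [0.027, 1.0, -0.0], [-0.0, -0.0, -1.0]]
wrist_force: [-0.5, 0.1, 0.3]
opening: 0.002
```

>>> drive_tool --targets '[0.2,0,0,0,-1,0.4,0,0,0,-1,0.6,0,0,0,-1,0.8,0,0,0,-1,1.0,0,0,0,-1,1.0,0,0,0,-1,1.0,0,0,0,-1]'

```text
time: 9.78
position: [0.5001, -0.1625, 0.0998]
ee_rot: [[-1.0, 0.027, -0.0], [0.027, 1.0, 0.0], [0.0, 0.0, -1.0]]
wrist_force: [-0.0, -0.4, 0.8]
opening: 0.003
```

>>> drive_tool --targets '[-0.8,0,0.2,0,-1,-1.6,0,0.4,0,-1,-2.2,0,2,0,-1,-2.2,0,3,0,-1]'

```text
time: 10.28
position: [0.4332, -0.1625, 0.1914]
ee_rot: [[-1.0, 0.028, 0.0], [0.028, 1.0, -0.0], [-0.0, -0.0, -1.0]]
wrist_force: [0.6, -0.9, -0.3]
opening: 0.005
```

```bash
python3 snap.py a7
```

```text
10.375 [ 0.43544895 -0.16323282  0.19297544] [ 0.15599436 -0.01482339 -1.05803159]
```

View pics/a7.png

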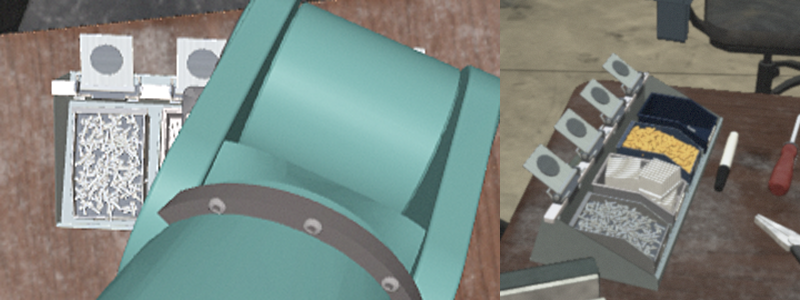

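>>> drive_tool --targets '[0,-1.4,0,0,-1,0.8,-2.8,0,0,-1,2.6,-2.8,0,0,-1,4.3,-2.8,0,0,-1,4.9,-2.8,0,0,-1,4.9,-2.8,-1,0,-1,4.9,-2.8,-2.4,0,-1,4.9,-2.8,-3,0,-1]'

```text
time: 11.38
position: [0.5794, -0.2458, 0.0973]
ee_rot: [[-1.0, 0.027, -0.003], [0.027, 1.0, 0.002], [0.003, 0.001, -1.0]]
wrist_force: [0.1, 0.7, 0.1]
opening: 0.008
```

```bash
python3 snap.py a8
```

```text
11.475 [ 0.57978243 -0.24602281  0.09806144] [-0.69039126  1.08010293  0.21646288]
```

View pics/a8.png

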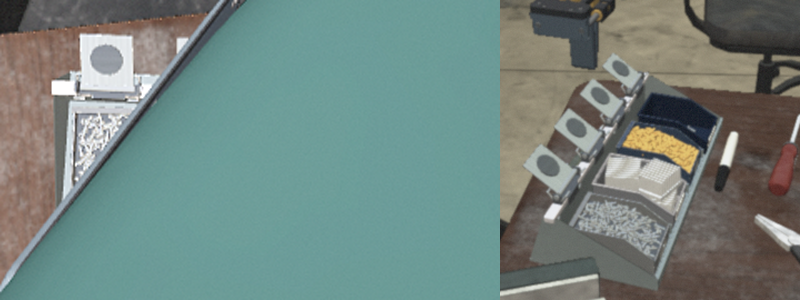

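>>> drive_tool --targets '[-0.3,0,0.1,0,-1,-0.5,0,0.1,0,-1,-0.7,0,0.1,0,-1,-0.9,0,0.1,0,-1,-1.1,0,0.1,0,-1,-1.3,0,0.1,0,-1,-1.5,0,0.1,0,-1,-1.7,0,0.1,0,-1]'

```text
time: 12.48
position: [0.5298, -0.2465, 0.1029]
ee_rot: [[-1.0, 0.027, -0.0], [0.027, 1.0, 0.0], [0.0, 0.0, -1.0]]
wrist_force: [0.3, -0.2, -0.3]
opening: 0.002
```

>>> drive_tool --targets '[-0.2,0,0,0,-1,-0.4,0,0,0,-1,-0.5,0,0,0,-1,-0.5,0,0,0,-1,-0.5,0,0,0,-1]'

```text
time: 13.1
position: [0.5154, -0.2465, 0.103]
ee_rot: [[-1.0, 0.027, 0.0], [0.027, 1.0, -0.0], [-0.0, -0.0, -1.0]]
wrist_force: [-0.2, 0.6, 0.6]
opening: 0.008
```

>>> drive_tool --targets '[0.6,0,0.2,0,-1,1.4,0,0.4,0,-1,2,0,2,0,-1,2,0,3.5,0,-1,2,-1.8,5,0,-1,2,-3.6,5,0,-1,2,-5.4,5,0,-1,2,-6,5,0,-1]'

```text
time: 14.1
position: [0.5759, -0.4292, 0.2534]
ee_rot: [[-1.0, 0.029, 0.001], [0.029, 1.0, -0.001], [-0.001, -0.001, -1.0]]
wrist_force: [-0.7, 0.1, -0.4]
opening: 0.004
```

```bash
python3 snap.py a9
```

```text
14.2 [ 0.57572034 -0.42773842  0.25290034] [0.04515833 0.45313605 0.82237431]
```

View pics/a9.png

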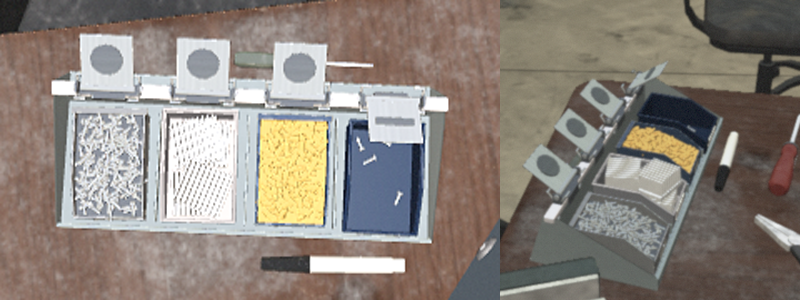

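The top view shows the three full bins with discs, tipped back (zoomed picture at about (106,60), (203,62) and (299,64)). The dark blue bin shows its bar, tipped forward (395,120). The bins, marker and screwdriver look unmoved, and the arm is clear.

```bash
python3 -c "
from cell import ctrl;print(ctrl.close_job())"
```

```text
the job is handed in; nothing more can be done
None
```

All four tags were wrong at the start, and all four are now right; the job is handed in. With the shut fingertips I pushed the three full bins' tags (screws, heat sinks, brass standoffs) back to the disc. I then pushed the dark blue bin's tag forward to the bar from behind.

- **Tags:** the last top and side pictures, taken with the arm clear, show three discs tipped back and one bar tipped forward. I judged by eye that they rest on their stops; I did not measure the angles.
- **Other things:** the bins, marker and screwdriver look unmoved in the same pictures, also judged by eye.
- **Force and time:** the wrist force readings taken at the end of each move stayed around 1 N, and the job took about 14 s.
- **Disagreement:** my rack fit from the top view was off by about 2–3 mm at the fourth tag's edge in the side view, and perhaps a little more at the nearest one. It did not affect the pushes. No checks failed.

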